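# Open the taller push-to-open craft cabinet

## Robot

A 7-joint arm with a two-finger parallel gripper is mounted at the origin on the work surface. World frame = base frame: x ahead of the robot, y to its left, z up, the work surface at z = 0. Lengths are in m, angles in rad, forces in N, time in s.
With the tool pointing down it reaches from about 0.4 to 0.85 m from the base axis. Payload 10.4 kg.
Tool frame: the origin (TCP) lies midway between the tips of the shut fingers; the grasp point (between the pads) lies 19 mm behind it; z points along the fingers, y is the direction in which the jaws open and shut (so a half turn about z gives the same grasp; the last joint's range is limited). The gripper opens to 87 mm and grips with 3 to 60 N. Pads are 19 mm wide; open, the fingers measure 117 mm over their backs; the gripper's body (75 mm by 190 mm) begins 51 mm behind the grasp point.
Start: joints at [-1.288, 0.332, -0.065, 1.46, 0.022, 1.35, -0.088], TCP at [0.188, 0.596, 0.223] pointing down, gripper open.
Joint ranges: [-2.6, 2.6], [-0.5, 2.12], [-1.47, 1.34], [0.16, 2.42], [-1.27, 4.41], [0.06, 2.06], [-2.6, 2.6]. Speed limits (rad/s): [2.22, 2.22, 2.79, 2.79, 3.14, 3.14, 3.14].

## Interface

Orientations are given as a unit quaternion [x, y, z, w].
In Python, from bench import sense, get_image, get_calibration, hand_in gives the robot as it stands. The module is installed in compiled form; this text tells all that it offers.
- The arm moves only by the tool jog_arm, never from a script. Its argument "increments" is a list that holds one entry, the list of rows, each a list of 7 numbers: the turn, a rotation vector about the tool's x, y, z in units of 5 degrees (1.0 is 5 degrees), then the shift along the tool's x, y, z in units of 30 mm (1.0 is 30 mm), then the closure in counts, from 0 (fully open) to 255 (shut). A call has 1 to 12 rows; each row shifts and turns the commanded pose from where the row before left it, along the tool's axes as they then stand; what a row does not reach is not made up. A row lasts 1/12 s, in which the tool goes at most 41.7 mm and 7.16 degrees, less where a joint would pass 70% of its speed; a pose out of reach is approached as far as the arm can. A call is refused whole if a number of a shift passes 1 or a number of a turn 1, either way. A call with a gripper value outside its range is refused whole. The fingers move at their own pace and stop on an object; "newtons" is the grip in N (left out, the last holds). Time passes only in rows, so rows that do not move let the fingers close. It gives the time, the measured TCP pose, the force and the opening at its end, in the units of the state.
- sense(): the state, without advancing time (a new reading comes with each control period).
- get_image(name): name is "side" or "top" or "wrist"; returns the picture (480x640x3 uint8, blue, green, red); there is no depth.
- get_calibration(name): a dict with "fx", "fy", "cx", "cy" (pixels), "rvec" (rotation vector, rad) and "tvec" (3), from world to camera coordinates, as OpenCV has them. Camera axes: x right, y down, z forward; pixel columns grow to the right and rows downward; lengths in m; the calibration is good to about 2 mm. A picture is of the moment at which its call begins: read the wrist's pose just before it. get_calibration takes no time and is no camera call; for the wrist camera it gives the pose at the moment of the call.
- hand_in(): hands the job in, once; it reports no verdict.
The state is a dict: "time": time; "qpos": joint angles; "qd": joint speeds; "joint_torque": joint torques, N m; "eef_pos": TCP position; "tcp_rot": TCP orientation; "contact_force": force on the tool from outside, world axes, zero at the start; "ft_torque": the same for the moment, N m; "opening": finger opening in m.
Only numpy, scipy, OpenCV 4.12 (cv2) and the standard library are available. Lean on these libraries where they do the work, as an engineer would, in place of code of your own. Each camera call takes 0.05 s, during which the arm holds its last target.

## Task

The inside of the taller of the two white craft cabinets is to be papered next: please open it. Its plain wooden door has no handle: push it in near its free edge, let go so that the spring catch pops it ajar, then swing it wide open, square to the cabinet's front or further, and leave it standing so. Leave the lower cabinet's door shut.

Things in the scene. Friction and masses are not known exactly. Their poses are not given: they have to be found in the camera images.
- tall_door (a joint): Angle (rad) of the taller cabinet's plain wooden door: 0 shut, grows as it opens towards the robot, stop at 1.92. Pushed in 5 to 6 mm near its free edge (about 3 N; stop at 7 mm) the catch lets go; once the pusher withdraws, a slow spring takes the door to about 0.42 rad in 1.5 s (gap of 80 mm at the edge, open from above). Beyond that it swings with slight friction and stays where left.
- tall_hinge (a point): On the vertical hinge axis at the door's inner face, left edge seen from the robot, level with the top (240 mm up). Fixed to the cabinet: x into it, y along the front towards the hinge side, z up. Shut, the door (220 wide, 12 thick, full height) reaches 220 mm along -y, outer face at x = -12 mm; carcass front at x = +8 mm. It opens to -x, and points along -x at 1.57 rad.
- tall_push (a point): Where to push: on the outer face of the taller cabinet's door, 45 mm from the free edge (175 mm from the hinge), 30 mm below the top. Moves with the door: x square into the door from outside, y along it towards the hinge, z up. The white carcass behind is 220 wide, 170 deep, 240 high, fixed to the table; catch and plunger lie inside, over 100 mm below its top.
- short_door (a joint): Angle (rad) of the lower cabinet's door, 0 shut. This white cabinet, also fixed, has the same make, width, depth, door and catch but is only 150 mm high; it must stay shut. The two stand side by side, centres about 0.4 m apart; either may be on the left. Both fronts face the robot.

How it is judged:
By the outcome, as a careful person would: the job done as asked, in the order asked, and still so for the second after the job is handed in, with the robot touching nothing.
It also fails if it takes over 48 s, if anything falls off the work surface, if the arm or the gripper's body presses on something with over 40 N, if the wrist force passes 120 N, or if a joint passes its speed limit or range.

## Working session

There is one attempt and no reset: what is moved stays moved. The work goes in short steps, Python scripts to look and compute and a tool call to move; the robot and the scene stay as the last step left them, time stands still between calls to the robot, and variables do not carry over. Pictures are saved under pics/ and viewed, and the job is handed in when it is done.

Besides the shell and the picture viewer there is one more tool, called after ">>>" in YAML: its name, and indented under it one key for each argument. jog_arm: Moves the arm, as the interface text tells. Its arguments: {"type":"object","properties":{"increments":{"type":"array","items":{"type":"array","items":{"type":"array","items":{"type":"number"}}}},"newtons":{"type":"number"}},"required":["increments"]}

```bash
mkdir -p pics
python3 - <<'E'
from bench import *
import cv2
s=sense()
for k in s: print(k,s[k])
for n in("side","top"):
    cv2.imwrite(f"pics/{n}0.png",get_image(n)); print(n,get_calibration(n))
E
```

```text
time 0.0
qpos [-1.2875992   0.33288446 -0.06470704  1.46096938  0.02160411  1.34988643
 -0.08847928]
qd [-0.00079562  0.00015212  0.00047241 -0.00019797 -0.00098411 -0.00049963
  0.00093156]
joint_torque [ 3.43227284e-04 -6.23243380e+01  2.50571757e-02 -3.89911759e+01
 -6.12956216e-02  3.95332847e-02  1.50253636e-04]
eef_pos [0.18804231 0.59562481 0.2217327 ]
tcp_rot [ 1.52278838e-01  9.88337305e-01 -7.21929840e-04 -7.61347406e-05]
contact_force [0.30735439 0.47487945 0.99503636]
ft_torque [-0.01189421  0.00778731  0.0436109 ]
opening 0.08703329688518811
side {'fx': 494.35589993331735, 'fy': 494.35589993331735, 'cx': 325.50541756933285, 'cy': 241.0436615920288, 'rvec': array([ 0.69496795, -2.64066306,  1.09581693]), 'tvec': array([0.5318166 , 0.31654018, 0.75981214])}
top {'fx': 494.2206219874404, 'fy': 494.2206219874404, 'cx': 317.1831110194486, 'cy': 237.35371752797928, 'rvec': array([ 2.15563738, -2.11780896,  0.17855559]), 'tvec': array([-0.01364336,  0.62794111,  1.10457936])}
```

View pics/side0.png

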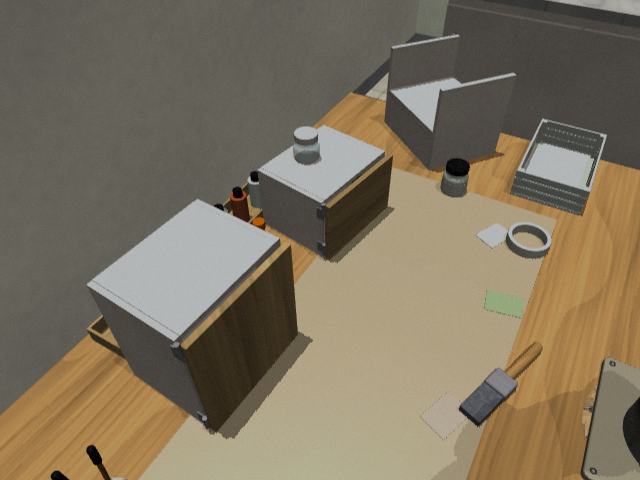

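View pics/top0.png

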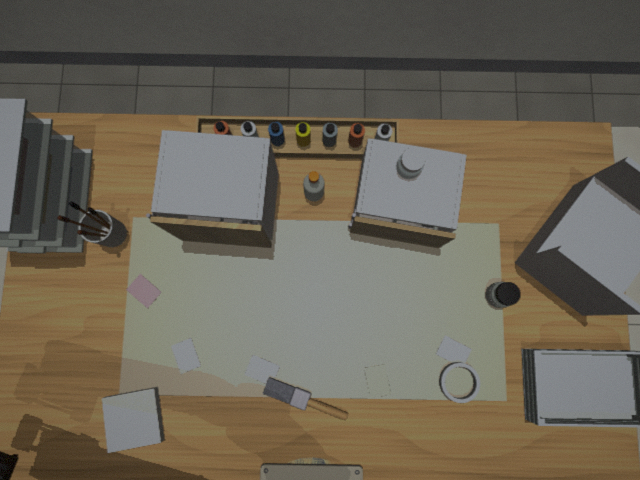

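Run:
```python
import cv2
t=cv2.imread("pics/top0.png");s=cv2.imread("pics/side0.png")
cv2.imwrite("pics/tc.png",cv2.resize(t[120:260,140:290],None,fx=5,fy=4.2*5/4.2,interpolation=cv2.INTER_CUBIC)[:600*2,:800][100:])
cv2.imwrite("pics/sc.png",cv2.resize(s[190:430,80:320],None,fx=2.5,fy=2.5,interpolation=cv2.INTER_CUBIC))
```

```text
(no output)
```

View pics/tc.png

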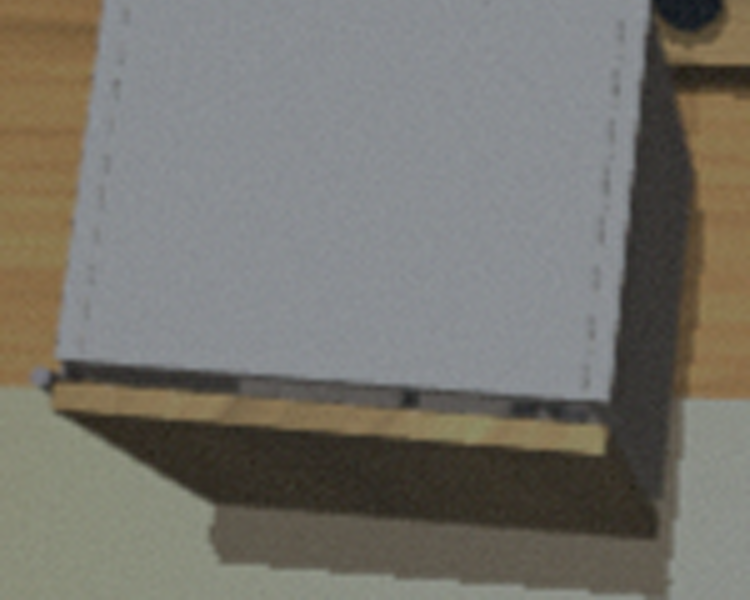

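View pics/sc.png

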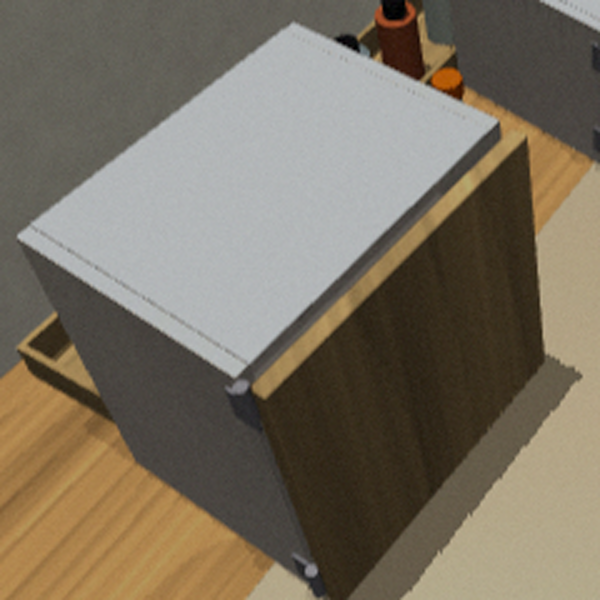

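```bash
cat > h.py <<'E'
import numpy as np,cv2
from bench import *
from scipy.spatial.transform import Rotation as Ro
def cam(n):
    c=get_calibration(n);K=np.array([[c['fx'],0,c['cx']],[0,c['fy'],c['cy']],[0,0,1]]);return K,cv2.Rodrigues(c['rvec'])[0],np.array(c['tvec']).reshape(3)
def ray(n,uv,z):
    K,R,t=cam(n);d=R.T@np.linalg.inv(K)@np.array([*uv,1]);o=-R.T@t
    return o+d*(z-o[2])/d[2]
def proj(n,p):
    K,R,t=cam(n);q=K@(R@np.asarray(p)+t);return q[:2]/q[2]
E
python3 - <<'E'
from h import *
P={}
for k,n,uv in [("oh","top",(150.6,222)),("of","top",(260.4,231)),("ih","top",(151,216.6)),("if","top",(261.4,225.6)),("ohs","side",(184.8,348.8)),("ofs","side",(291.2,246))]:
    P[k]=ray(n,uv,.24);print(k,P[k].round(4))
for a,b in(("oh","of"),("ohs","ofs"),("ih","if")):
    d=P[b]-P[a];print(np.linalg.norm(d),np.degrees(np.arctan2(d[1],d[0])))
# short cabinet door top
print(ray("top",(352,235),.15),ray("top",(450,245),.15))
E
```

```text
oh [0.6215 0.3248 0.24  ]
of [0.6075 0.109  0.24  ]
ih [0.6323 0.3248 0.24  ]
if [0.6182 0.1074 0.24  ]
ohs [0.6233 0.3281 0.24  ]
ofs [0.6044 0.1139 0.24  ]
0.21629421411413408 -93.71893765257848
0.2150631234996876 -95.04396636311382
0.21786128018289508 -93.6994187926752
[ 0.61823602 -0.07685053  0.15      ] [ 0.60035359 -0.28621975  0.15      ]
```

>>> jog_arm:
  increments:
    - [[0, 0, -0.88, 0, 0, 0, 255], [0, 0, -0.88, 0, 0, 0, 255], [0, 0, -0.88, 0, 0, 0, 255], [0, 0, 0, 0, 0, 0, 255], [0, 0, 0, 0, 0, 0, 255], [0, 0, 0, 0, 0, 0, 255]]
  newtons: 20

```text
time: 0.6
eef_pos: [0.1882, 0.5959, 0.2223]
tcp_rot: [0.039, 0.999, -0.0, -0.0]
contact_force: [-0.2, -0.2, 0.8]
opening: 0.0549
```

```bash
cat >> h.py <<'E'
e=np.array([-.075,-.997,0]);n=np.array([.997,-.075,0]);Z=np.array([0,0,1.])
H=np.array([.633,.3267,.24]) # hinge at inner face
def to(p):
    s=sense();R=Ro.from_quat(s['tcp_rot'])
    print("t",round(s['time'],2),"at",np.round(s['eef_pos'],4),"F",np.round(s['contact_force'],1),"tool x",R.as_matrix()[:,0].round(3),"z",R.as_matrix()[:,2].round(3),"op",round(s['opening'],4))
    d=R.inv().apply(np.asarray(p)-s['eef_pos'])/.03
    print("units",d.round(2)); return d
E
python3 -c "
from h import *
p=H-.012*n+.175*e-.03*Z;print(p)
q=p-.045*n;q[2]=.205
to(q)"
```

```text
[0.607911 0.153125 0.21    ]
t 0.6 at [0.1882 0.5959 0.2223] F [-0.2 -0.2  0.8] tool x [-0.997  0.078  0.   ] z [-0. -0. -1.] op 0.0549
units [-13.6  -13.63   0.58]
```

>>> jog_arm:
  increments:
    - [[0, 0, 0, -0.5, -0.95, 0.03, 255], [0, 0, 0, -0.5, -0.95, 0.03, 255], [0, 0, 0, -0.5, -0.95, 0.03, 255], [0, 0, 0, -0.5, -0.95, 0.03, 255], [0, 0, 0, -0.7, -0.9, 0.03, 255], [0, 0, 0, -0.7, -0.9, 0.03, 255], [0, 0, 0, -0.7, -0.9, 0.03, 255], [0, 0, 0, -0.7, -0.9, 0.03, 255], [0, 0, 0, -0.8, -0.8, 0.03, 255], [0, 0, 0, -0.8, -0.8, 0.03, 255], [0, 0, 0, -0.8, -0.8, 0.03, 255], [0, 0, 0, -0.8, -0.8, 0.03, 255]]

```text
time: 1.6
eef_pos: [0.4043, 0.2594, 0.212]
tcp_rot: [0.039, 0.999, 0.0, 0.0]
contact_force: [1.4, 0.9, 0.4]
opening: 0.0006
```

```bash
python3 -c "
from h import *
p=H-.012*n+.175*e-.03*Z
q=p-.045*n;q[2]=.205
to(q)"
```

```text
t 1.6 at [0.4043 0.2594 0.212 ] F [1.4 0.9 0.4] tool x [-0.997  0.077 -0.   ] z [ 0.     0.001 -1.   ] op 0.0006
units [-5.54 -3.01  0.23]
```

>>> jog_arm:
  increments:
    - [[0, 0, 0, -0.6, -0.35, 0.03, 255], [0, 0, 0, -0.6, -0.35, 0.03, 255], [0, 0, 0, -0.6, -0.35, 0.03, 255], [0, 0, 0, -0.6, -0.35, 0.03, 255], [0, 0, 0, -0.6, -0.35, 0.03, 255], [0, 0, 0, -0.6, -0.35, 0.03, 255], [0, 0, 0, -0.6, -0.35, 0.03, 255], [0, 0, 0, -0.5, -0.3, 0, 255], [0, 0, 0, 0, 0, 0, 255], [0, 0, 0, 0, 0, 0, 255]]

```text
time: 2.43
eef_pos: [0.5381, 0.1674, 0.2052]
tcp_rot: [0.039, 0.999, -0.0, -0.0]
contact_force: [-0.5, 0.4, -0.1]
opening: 0.0006
```

```bash
python3 -c "
from h import *
p=H-.012*n+.175*e-.03*Z
q=p-.045*n;q[2]=.205
to(q)
for c in('top','side'): cv2.imwrite(f'pics/{c}1.png',get_image(c))
a,b=cv2.imread('pics/top1.png'),cv2.imread('pics/side1.png')
cv2.imwrite('pics/c1.png',np.hstack([cv2.resize(a[120:320,130:330],(400,400)),cv2.resize(b[190:430,80:320],(400,400))]))
"
```

```text
t 2.43 at [0.5381 0.1674 0.2052] F [-0.5  0.4 -0.1] tool x [-0.997  0.078  0.   ] z [-0. -0. -1.] op 0.0006
units [-0.86 -0.3   0.01]
```

View pics/c1.png

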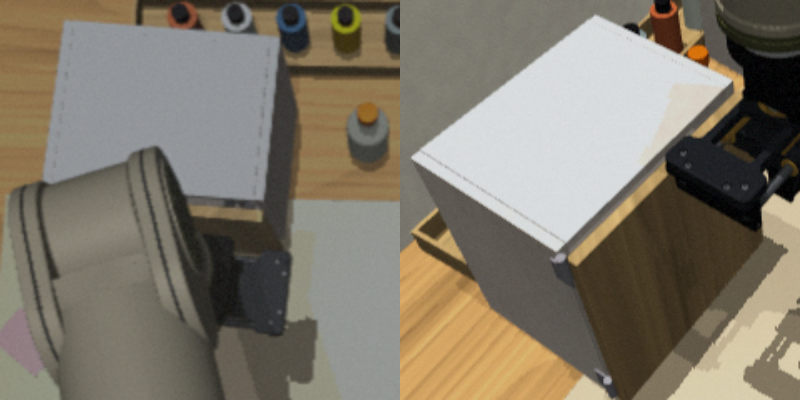

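>>> jog_arm:
  increments:
    - [[0, 0, 0, -0.5, -0.15, 0, 255], [0, 0, 0, -0.5, -0.15, 0, 255], [0, 0, 0, -0.5, 0, 0, 255], [0, 0, 0, -0.1, 0, 0, 255], [0, 0, 0, -0.1, 0, 0, 255], [0, 0, 0, 0, 0, 0, 255], [0, 0, 0, 0, 0, 0, 255]]

```text
time: 3.12
eef_pos: [0.5873, 0.1559, 0.2054]
tcp_rot: [0.037, 0.999, 0.0, -0.0]
contact_force: [-0.0, -0.2, 0.2]
opening: 0.0007
```

>>> jog_arm:
  increments:
    - [[0, 0, 0, -0.1, 0, 0, 255], [0, 0, 0, -0.1, 0, 0, 255], [0, 0, 0, -0.1, 0, 0, 255], [0, 0, 0, 0, 0, 0, 255]]

```text
time: 3.45
eef_pos: [0.5974, 0.1544, 0.2055]
tcp_rot: [0.038, 0.999, 0.0, 0.0]
contact_force: [-0.1, -0.2, -0.1]
opening: 0.0003
```

>>> jog_arm:
  increments:
    - [[0, 0, 0, -0.07, 0, 0, 255], [0, 0, 0, -0.07, 0, 0, 255], [0, 0, 0, 0, 0, 0, 255]]

```text
time: 3.7
eef_pos: [0.6014, 0.1541, 0.2054]
tcp_rot: [0.038, 0.999, 0.0, -0.0]
contact_force: [-0.3, 0.7, 1.0]
opening: 0.0002
```

>>> jog_arm:
  increments:
    - [[0, 0, 0, -0.07, 0, 0, 255], [0, 0, 0, -0.07, 0, 0, 255], [0, 0, 0, 0, 0, 0, 255]]

```text
time: 3.95
eef_pos: [0.6056, 0.1537, 0.2054]
tcp_rot: [0.038, 0.999, -0.0, -0.0]
contact_force: [-1.8, -0.6, 0.7]
opening: 0.0007
```

>>> jog_arm:
  increments:
    - [[0, 0, 0, -0.05, 0, 0, 255], [0, 0, 0, -0.05, 0, 0, 255], [0, 0, 0, 0, 0, 0, 255]]

```text
time: 4.2
eef_pos: [0.6072, 0.1535, 0.2054]
tcp_rot: [0.038, 0.999, -0.0, -0.002]
contact_force: [-10.2, -2.0, 4.1]
opening: 0.0007
```

>>> jog_arm:
  increments:
    - [[0, 0, 0, 0.3, 0, 0, 255], [0, 0, 0, 0.7, 0, 0, 255], [0, 0, 0, 0.9, 0, 0, 255], [0, 0, 0, 0.9, 0, 0, 255], [0, 0, 0, 0.9, 0, -0.4, 255], [0, 0, 0, 0.5, 0, -0.8, 255], [0, 0, 0, 0, 0, -0.9, 255], [0, 0, 0, 0, 0, -0.9, 255], [0, 0, 0, 0, 0, 0, 255], [0, 0, 0, 0, 0, 0, 255], [0, 0, 0, 0, 0, 0, 255], [0, 0, 0, 0, 0, 0, 255]]

```text
time: 5.2
eef_pos: [0.4824, 0.163, 0.2944]
tcp_rot: [0.038, 0.999, -0.0, -0.0]
contact_force: [0.7, -0.2, -0.0]
opening: 0.0001
```

>>> jog_arm:
  increments:
    - [[0, 0, 0, 0, 0, 0, 255], [0, 0, 0, 0, 0, 0, 255], [0, 0, 0, 0, 0, 0, 255], [0, 0, 0, 0, 0, 0, 255], [0, 0, 0, 0, 0, 0, 255], [0, 0, 0, 0, 0, 0, 255], [0, 0, 0, 0, 0, 0, 255], [0, 0, 0, 0, 0, 0, 255]]

```text
time: 5.87
eef_pos: [0.4828, 0.1631, 0.2954]
tcp_rot: [0.038, 0.999, 0.0, 0.0]
contact_force: [-0.3, 0.3, -0.2]
opening: 0.0006
```

```bash
python3 -c "
from h import *
to(H)
for c in('top','side'): cv2.imwrite(f'pics/{c}2.png',get_image(c))
a,b=cv2.imread('pics/top2.png'),cv2.imread('pics/side2.png')
cv2.imwrite('pics/c2.png',np.hstack([cv2.resize(a[120:320,130:330],(400,400)),cv2.resize(b[190:430,80:320],(400,400))]))
"
```

```text
t 5.87 at [0.4828 0.1631 0.2954] F [-0.3  0.3 -0.2] tool x [-0.997  0.075 -0.   ] z [ 0.  0. -1.] op 0.0006
units [-4.58  5.81  1.85]
```

View pics/c2.png

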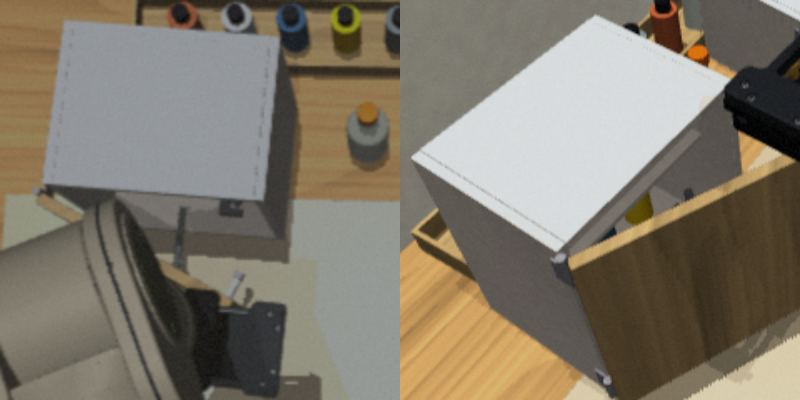

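```bash
python3 -c "
from h import *
q=H-.033*n+.165*e;q[2]=.295;print(q)
to(q)
cv2.imwrite('pics/t2.png',cv2.imread('pics/top2.png')[100:400,100:400])
# door angle
for c,uv in(('side',(80+170/400*240*1.0,0)),):pass
f=H+.22*(np.cos(.42)*e-np.sin(.42)*n);print(f,proj('top',f),proj('side',f))
"
```

```text
[0.587724 0.16467  0.295   ]
t 5.97 at [0.4828 0.1631 0.2955] F [ 0.3 -0.  -0. ] tool x [-0.997  0.075 -0.   ] z [ 0.  0. -1.] op 0.0007
units [-3.48  0.32  0.02]
[0.52849585 0.13315112 0.24      ] [246.39736687 271.03452258] [329.50147041 273.3903282 ]
```

>>> jog_arm:
  increments:
    - [[0, 0, 0, -0.6, 0.1, 0, 255], [0, 0, 0, -0.6, 0.1, 0, 255], [0, 0, 0, -0.6, 0.1, 0, 255], [0, 0, 0, -0.6, 0, 0, 255], [0, 0, 0, -0.6, 0, 0, 255], [0, 0, 0, -0.5, 0, 0, 255], [0, 0, 0, 0, 0, 0, 255], [0, 0, 0, 0, 0, 0, 255], [0, 0, 0, 0, 0, 0, 255]]

```text
time: 6.72
eef_pos: [0.5877, 0.1643, 0.2954]
tcp_rot: [0.038, 0.999, 0.0, -0.0]
contact_force: [-0.9, -0.2, 0.0]
opening: 0.0002
```

```bash
python3 -c "
from h import *
q=H-.033*n+.165*e;q[2]=.185
to(q)
for c in('top','side'): cv2.imwrite(f'pics/{c}3.png',get_image(c))
a,b=cv2.imread('pics/top3.png'),cv2.imread('pics/side3.png')
cv2.imwrite('pics/c3.png',np.hstack([cv2.resize(a[120:320,130:330],(400,400)),cv2.resize(b[160:400,160:400],(400,400))]))
"
```

```text
t 6.72 at [0.5877 0.1643 0.2954] F [-0.9 -0.2  0. ] tool x [-0.997  0.075  0.   ] z [-0.  0. -1.] op 0.0002
units [-0.    0.01  3.68]
```

View pics/c3.png

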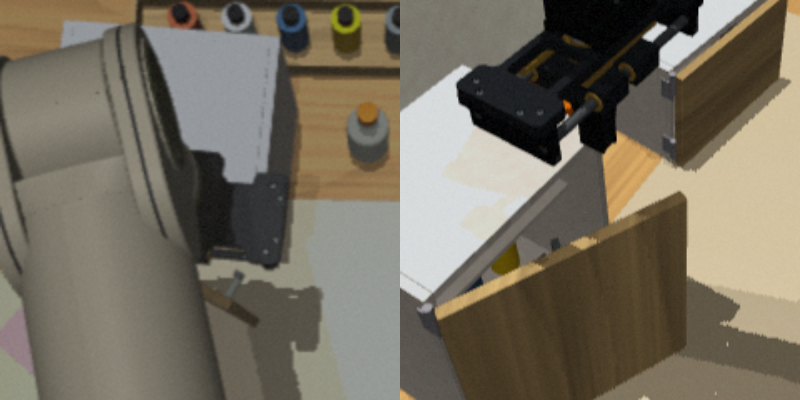

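>>> jog_arm:
  increments:
    - [[0, 0, 0, 0, 0, 0.5, 255], [0, 0, 0, 0, 0, 0.5, 255], [0, 0, 0, 0, 0, 0.5, 255], [0, 0, 0, 0, 0, 0.5, 255], [0, 0, 0, 0, 0, 0.5, 255], [0, 0, 0, 0, 0, 0.5, 255], [0, 0, 0, 0, 0, 0.4, 255], [0, 0, 0, 0, 0, 0.2, 255], [0, 0, 0, 0, 0, 0, 255], [0, 0, 0, 0, 0, 0, 255]]

```text
time: 7.65
eef_pos: [0.5882, 0.1643, 0.1879]
tcp_rot: [0.038, 0.999, 0.0, 0.0]
contact_force: [0.4, 0.1, 0.1]
opening: 0.0006
```

```bash
python3 -c "
from h import *
to(H)
cv2.imwrite('pics/side4.png',get_image('side')[160:400,160:400])
# arc of tool centre: behind inner face by .014 at radius .16
s=sense();p=np.array(s['eef_pos']);
prev=p
for a in np.arange(.5,1.86,.1):
    d=np.cos(a)*e-np.sin(a)*n; m=np.cos(a)*n+np.sin(a)*e
    # door inner-face normal pointing towards cabinet
    q=H+.16*d+.014*m;q[2]=p[2]
    R=Ro.from_quat(s['tcp_rot']);print(round(a,2),q[:2].round(3),(R.inv().apply(q-prev)/.03).round(2));prev=q
"
```

```text
t 7.65 at [0.5882 0.1643 0.1879] F [0.4 0.1 0.1] tool x [-0.997  0.075 -0.   ] z [ 0.  0. -1.] op 0.0006
units [-1.08  5.51 -1.73]
0.5 [0.558 0.185] [ 1.07  0.6  -0.  ]
0.6 [0.544 0.193] [ 0.48  0.24 -0.  ]
0.7 [0.531 0.203] [ 0.45  0.29 -0.  ]
0.8 [0.519 0.213] [ 0.42  0.33 -0.  ]
0.9 [0.508 0.225] [ 0.39  0.37 -0.  ]
1.0 [0.499 0.238] [ 0.35  0.41 -0.  ]
1.1 [0.491 0.252] [ 0.31  0.44 -0.  ]
1.2 [0.484 0.267] [0.26 0.47 0.  ]
1.3 [0.479 0.282] [0.21 0.49 0.  ]
1.4 [0.475 0.297] [0.16 0.51 0.  ]
1.5 [0.473 0.313] [0.11 0.52 0.  ]
1.6 [0.472 0.329] [0.06 0.53 0.  ]
1.7 [0.474 0.345] [0.   0.54 0.  ]
1.8 [0.476 0.361] [-0.05  0.53  0.  ]
```

View pics/side4.png

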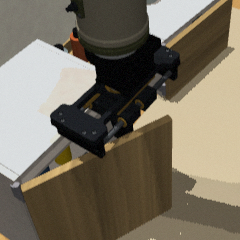

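>>> jog_arm:
  increments:
    - [[0, 0, 0, 0.35, 0.2, 0, 255], [0, 0, 0, 0.36, 0.2, 0, 255], [0, 0, 0, 0.36, 0.2, 0, 255], [0, 0, 0, 0.24, 0.12, 0, 255], [0, 0, 0, 0.24, 0.12, 0, 255], [0, 0, 0, 0.23, 0.14, 0, 255], [0, 0, 0, 0.22, 0.15, 0, 255], [0, 0, 0, 0.21, 0.16, 0, 255], [0, 0, 0, 0.21, 0.17, 0, 255], [0, 0, 0, 0.2, 0.18, 0, 255], [0, 0, 0, 0.19, 0.19, 0, 255], [0, 0, 0, 0, 0, 0, 255]]

```text
time: 8.7
eef_pos: [0.507, 0.2271, 0.1874]
tcp_rot: [0.037, 0.999, 0.0, -0.0]
contact_force: [0.1, 0.2, 1.1]
opening: 0.0006
```

```bash
python3 -c "
from h import *
to([.499,.238,.188])
for c in('top','side'): cv2.imwrite(f'pics/{c}5.png',get_image(c))
a,b=cv2.imread('pics/top5.png'),cv2.imread('pics/side5.png')
cv2.imwrite('pics/c5.png',np.hstack([cv2.resize(a[120:320,130:330],(400,400)),cv2.resize(b[160:460,120:420],(400,400))]))
"
```

```text
t 8.7 at [0.507  0.2271 0.1874] F [0.1 0.2 1.1] tool x [-0.997  0.073  0.001] z [-0.001  0.001 -1.   ] op 0.0006
units [ 0.29  0.34 -0.02]
```

View pics/c5.png

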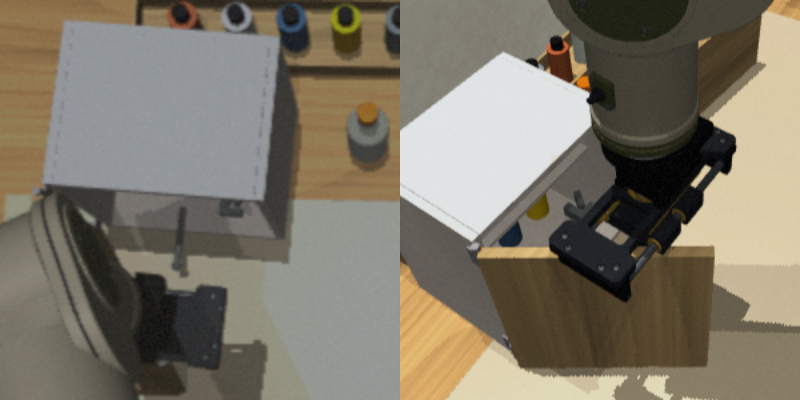

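>>> jog_arm:
  increments:
    - [[0, 0, 0, 0.19, 0.19, 0, 255], [0, 0, 0, 0.18, 0.2, 0, 255], [0, 0, 0, 0.16, 0.21, 0, 255], [0, 0, 0, 0.15, 0.22, 0, 255], [0, 0, 0, 0.14, 0.23, 0, 255], [0, 0, 0, 0.13, 0.23, 0, 255], [0, 0, 0, 0.11, 0.24, 0, 255], [0, 0, 0, 0.1, 0.25, 0, 255], [0, 0, 0, 0.09, 0.25, 0, 255], [0, 0, 0, 0.08, 0.25, 0, 255], [0, 0, 0, 0.07, 0.26, 0, 255], [0, 0, 0, 0.06, 0.26, 0, 255]]

```text
time: 9.8
eef_pos: [0.4707, 0.3128, 0.1874]
tcp_rot: [0.038, 0.999, 0.0, -0.0]
contact_force: [-0.2, -0.2, 0.2]
opening: 0.0005
```

>>> jog_arm:
  increments:
    - [[0, 0, 0, 0.05, 0.26, 0, 255], [0, 0, 0, 0.03, 0.26, 0, 255], [0, 0, 0, 0.02, 0.26, 0, 255], [0, 0, 0, 0, 0.26, 0, 255], [0, 0, 0, 0, 0.26, 0, 255], [0, 0, 0, 0, 0.2, 0, 255], [0, 0, 0, 0, 0.1, 0, 255], [0, 0, 0, 0, 0, 0, 255], [0, 0, 0, 0, 0, 0, 255]]

```text
time: 10.55
eef_pos: [0.4715, 0.36, 0.1874]
tcp_rot: [0.038, 0.999, -0.0, -0.0]
contact_force: [-1.2, 0.0, -0.4]
opening: 0.0002
```

```bash
python3 -c "
from h import *
to([.475,.353,.188])
for c in('top','side'): cv2.imwrite(f'pics/{c}6.png',get_image(c))
a,b=cv2.imread('pics/top6.png'),cv2.imread('pics/side6.png')
cv2.imwrite('pics/c6.png',np.hstack([cv2.resize(a[120:360,70:310],(400,400)),cv2.resize(b[160:480,80:400],(400,400))]))
"
```

```text
t 10.55 at [0.4715 0.36   0.1874] F [-1.2  0.  -0.4] tool x [-0.997  0.075  0.   ] z [-0. -0. -1.] op 0.0002
units [-0.13 -0.22 -0.02]
```

View pics/c6.png

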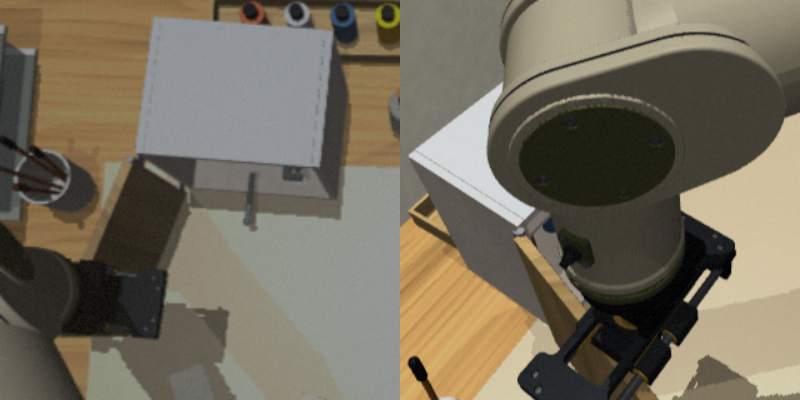

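>>> jog_arm:
  increments:
    - [[0, 0, 0, 0, -0.3, 0, 255], [0, 0, 0, 0, -0.6, 0, 255], [0, 0, 0, 0.2, -0.8, 0, 255], [0, 0, 0, 0.2, -0.8, -0.2, 255], [0, 0, 0, 0.2, -0.6, -0.7, 255], [0, 0, 0, 0.2, -0.6, -0.9, 255], [0, 0, 0, 0.2, -0.8, -0.9, 255], [0, 0, 0, 0, -0.9, -0.9, 255], [0, 0, 0, 0, -0.9, 0, 255], [0, 0, 0, 0, -0.9, 0, 255], [0, 0, 0, 0, 0, 0, 255], [0, 0, 0, 0, 0, 0, 255]]

```text
time: 11.65
eef_pos: [0.4252, 0.1452, 0.2958]
tcp_rot: [0.039, 0.999, 0.001, 0.0]
contact_force: [0.5, 0.5, 0.2]
opening: 0.0004
```

```bash
python3 -c "
from h import *
to(H)
for c in('top','side'): cv2.imwrite(f'pics/{c}7.png',get_image(c))
a,b=cv2.imread('pics/top7.png'),cv2.imread('pics/side7.png')
cv2.imwrite('pics/c7.png',np.hstack([cv2.resize(a[90:390,70:370],(400,400)),cv2.resize(b[80:480,80:480],(400,400))]))
"
```

```text
t 11.65 at [0.4252 0.1452 0.2958] F [0.5 0.5 0.2] tool x [-0.997  0.079 -0.001] z [ 0.001  0.002 -1.   ] op 0.0004
units [-6.43  6.57  1.87]
```

View pics/c7.png

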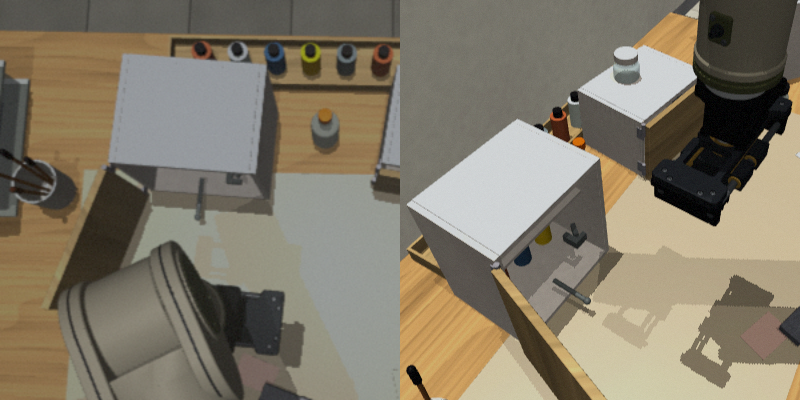

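>>> jog_arm:
  increments:
    - [[0, 0, 0, 0.3, -0.9, -0.3, 255], [0, 0, 0, 0.3, -0.9, -0.3, 255], [0, 0, 0, 0.3, -0.9, -0.3, 255], [0, 0, 0, 0, -0.9, -0.3, 255], [0, 0, 0, 0, -0.9, -0.3, 255], [0, 0, 0, 0, -0.9, 0, 255], [0, 0, 0, 0, -0.6, 0, 255], [0, 0, 0, 0, 0, 0, 255], [0, 0, 0, 0, 0, 0, 255]]

```text
time: 12.5
eef_pos: [0.3849, -0.0301, 0.3404]
tcp_rot: [0.038, 0.999, 0.0, -0.0]
contact_force: [-0.6, 0.2, -1.1]
opening: 0.0004
```

```bash
python3 -c "
from h import *
to(H)
for c in('top','side'): cv2.imwrite(f'pics/{c}8.png',get_image(c))
a,b=cv2.imread('pics/top8.png'),cv2.imread('pics/side8.png')
cv2.imwrite('pics/c8.png',np.hstack([cv2.resize(a[90:390,70:370],(400,400)),cv2.resize(b[80:480,80:480],(400,400))]))
p=ray('top',(106,319),.24);v=p-H;print(p,np.linalg.norm(v),np.arctan2(-v@n,v@e))
for ang in(1.57,1.7,1.8,1.92):
  print(ang,proj('top',H+.22*(np.cos(ang)*e-np.sin(ang)*n)))
"
```

```text
t 12.5 at [ 0.3849 -0.0301  0.3404] F [-0.6  0.2 -1.1] tool x [-0.997  0.076  0.   ] z [-0.  0. -1.] op 0.0004
units [-7.35 12.48  3.35]
[0.43255071 0.39576284 0.24      ] 0.2120131980257445 1.827514682692331
1.57 [133.00608713 329.61548238]
1.7 [118.22210519 327.22172083]
1.8 [107.23445906 324.05865044]
1.92 [ 94.67700456 318.80428733]
```

View pics/c8.png

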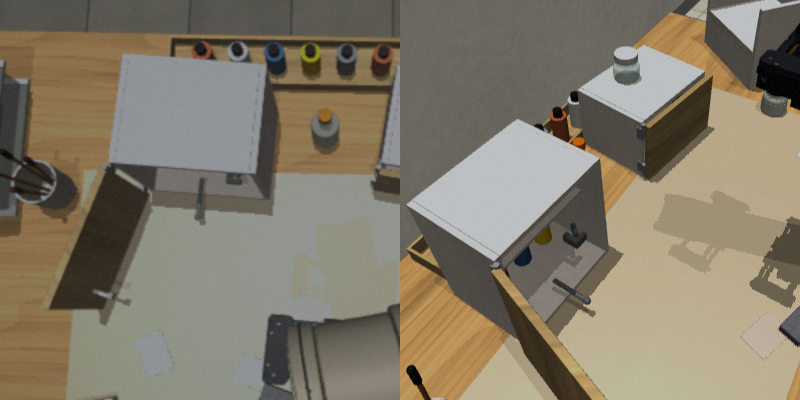

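View pics/top8.png

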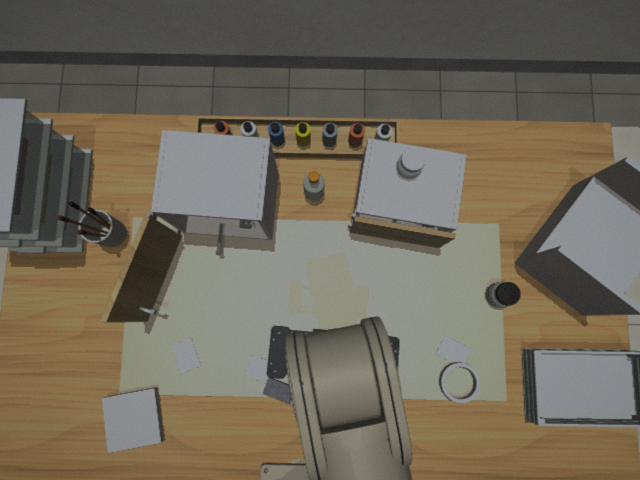

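The final top view shows the tall door's free end at about (106, 319), which puts it at about 1.8 rad. It is in the same place in both pictures, so it is standing still. The lower cabinet's door, with its edge from (352, 235) to (450, 245), is still shut, and the arm is clear of everything.

```bash
python3 -c "
from bench import *
print(hand_in())"
```

```text
the job is handed in; nothing more can be done
None
```

The taller cabinet's door is standing wide open, at about 1.8 rad, and the lower cabinet's door is still shut.

- **What I did:** I pushed the door in near its free edge with the shut fingers, and they met about 10 N at the inner stop. I then backed off so the spring took it ajar. From above, I put the fingers behind the door, swung it open along its arc, and drew the arm clear.
- **Last checks:** The top camera put the door a little past square. It had not moved between two pictures taken about 0.9 s apart after I let go. The lower door and the jar on top of that cabinet looked as they did at the start. Nothing had fallen, and about 12.6 s had been used at hand-in.
- **Forces:** The highest reading I saw was about 11 N, during the push. Readings come only at the end of each move, so brief peaks between them would not show.
- **Small disagreement:** The measured door length was 212 mm instead of the true 220 mm, so the door angle is good to only a few hundredths of a radian. That is still well inside the margin past square (1.57 rad). No check failed.

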